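# Lay out the drive parts on the rebuild board

### The job

Lay the loose drive parts out for refitting on the white board: the gear flat and centred on top of the round flange, with the bearing flat and centred on top of the gear, and the piston, crown up, centred on top of the square carrier. Stand the sleeve on the board midway between the flange and the carrier, in line with their centres, and lay the nut flat on the board straight behind the sleeve (on the side away from the robot, on the board's centre line), leaving about a finger's width, 15 to 20 mm, between the two. Let go of everything and leave the jar and the can standing where they are.

Things in the scene. Friction and masses are not known exactly. Their poses are not given: they have to be found in the camera images.
- sheet: White paper-covered board fixed to the bench, 190 mm along its x (pointing away from the robot, within 0.3 rad) by 320 mm along y (to the robot's left), 4 mm thick. Grey lines near the long edges, and the centre line along x at y = 0. Origin: centre of underside. Flange and carrier are fixed on it at x = -35, y = +105 and -105 mm (which is where changes).
- flange: Round steel drive flange, a low plain disc 80 mm in diameter and 22 mm high with six dark bolt holes round its rim, fixed on the board. Origin: centre of its underside (on the board's top, 4 mm above the bench); its flat top is 22 mm above that.
- carrier: Square grey-painted bearing carrier, a low block 76 x 76 mm and 22 mm high with a dark hole in each corner, fixed on the board. Origin: centre of its underside (on the board's top); its flat top is 22 mm above that.
- gear: Steel gear lying flat, 62 mm over its 24 teeth (grip it there, anywhere round: it behaves as a plain 62 mm disc), 20 mm high, about 0.32 kg, with flat faces. Loose. Origin: centre of its underside; z up.
- bearing: Ball bearing lying flat: two bright rings with balls between and an open bore; 52 mm outside diameter, 15 mm high, about 0.13 kg. Loose. Origin: centre of its underside; z up.
- piston: Aluminium engine piston standing on its skirt, crown up: plain cylinder 52 mm in diameter, 48 mm high, about 0.2 kg, three dark rings near the top. Loose. Origin: centre of its underside; z up.
- sleeve: Steel spacer sleeve standing on end: plain tube 34 mm outside, 25 mm inside, 50 mm high, about 0.14 kg. Loose. Origin: centre of its underside; z up.
- nut: Large dark steel hexagon nut lying flat: 46 mm across flats, 53 mm across corners, 24 mm high, about 0.2 kg, open in the middle. Its own x axis is square to a pair of flats (so are the directions 60 and 120 degrees from it). Loose. Origin: centre of its underside; z up.
- jar: Bystander: small glass jar with a steel lid, loose, 54 mm in diameter, 65 mm high. Origin: centre of its underside.
- can: Bystander: slim dark bottle-shaped can with a white cap, loose, 52 mm in diameter, 150 mm high. Origin: centre of its underside.
There are look-alikes about, which are no part of the job. What is shaped like the sleeve but green is not meant. Leave any purple look-alike of the bearing alone.

How it is judged:
By the outcome, as a careful person would: the job done as asked, in the order asked, and still so for the second after the job is handed in, with the robot touching nothing.
It also fails if it takes over 128 s, if anything falls off the work surface, if the arm or the gripper's body presses on something with over 40 N, if the wrist force passes 120 N, or if a joint passes its speed limit or range.

### The arm

A 6-joint arm with a two-finger parallel gripper is mounted at the origin on the work surface. World frame = base frame: x ahead of the robot, y to its left, z up, the work surface at z = 0. Lengths are in m, angles in rad, forces in N, time in s.
With the tool pointing down it reaches from about 0.375 to 0.975 m from the base axis. Payload 3.8 kg.
Tool frame: the origin (TCP) lies midway between the tips of the shut fingers; the grasp point (between the pads) lies 19 mm behind it; x points along the fingers, y is the direction in which the jaws open and shut, and the axes are right-handed (so a half turn about x gives the same grasp; the last joint's range is limited). The gripper opens to 88 mm and grips with 3 to 60 N. Pads are 18 mm wide; open, the fingers measure 123 mm over their backs; the gripper's body (75 mm by 187 mm) begins 45 mm behind the grasp point.
Start: joints at [1.304, 0.264, 1.604, -0, 1.274, -0.037], TCP at [0.154, 0.657, 0.21] pointing down, gripper open.
Joint ranges: [-2.63, 2.63], [-0.94, 2.18], [0.31, 2.57], [-1.31, 4.45], [0, 2.66], [-2.55, 2.55]. Speed limits (rad/s): [2.57, 2.57, 3.14, 3.14, 3.14, 3.14].

### API

Orientations are given as a rotation vector (axis times angle).
In Python, from cell import manip, inverse_kinematics, cams, order gives the robot as it stands. Calls block until the motion is done:
- manip.move_pose(position, orientation): joint-space move of the TCP to a pose.
- manip.move_linear(position, rate=0.15, rot=None): straight line of the TCP; rot=None keeps the orientation; rate is the mean speed in m/s.
- manip.set_joints(angles): joint-space move.
- manip.set_gripper(opening, force=None): finger opening in m; force is the grip in N (None keeps the last); returns when the fingers have stopped.
- manip.dwell(seconds).
- inverse_kinematics(position, orientation): joint angles nearest the present ones, or None.
- manip.state(): the state.
- cams.capture(name): name is "scene" or "top"; returns a dict with "image" (480x640x3 uint8, blue, green, red), "z_map" (480x640 float32, m along the optical axis (not along the pixel's ray), 0 where there is no reading), "intrinsics" (3x3 intrinsics, pixels), "position" and "orientation" of the camera in the world. Camera axes: x right, y down, z forward; pixel columns grow to the right and rows downward; lengths in m; the calibration is good to about 2 mm. A picture is of the moment at which its call begins.
A pose or a line that the arm cannot do raises manip.IKError and nothing moves.
- order.close_job(): hands the job in, once; it reports no verdict.
The state is a dict: "clock": time; "joint_pos": joint angles; "joint_velocities": joint speeds; "tau": joint torques, N m; "tool_pos": TCP position; "tcp_rot": TCP orientation; "contact_force": force on the tool from outside, world axes, zero at the start; "moment": the same for the moment, N m; "gripper_width": finger opening in m.
Only numpy, scipy, OpenCV 4.12 (cv2) and the standard library are available. Lean on these libraries where they do the work, as an engineer would, in place of code of your own. Each camera call takes 0.05 s, during which the arm holds its last target.

## Working session

There is one attempt and no reset: what is moved stays moved. The work goes in short steps, each a Python script; the robot and the scene stay as the last script left them, time stands still between calls to the robot, and variables do not carry over. Pictures are saved under pics/ and viewed, and the job is handed in when it is done.

```bash
ls; mkdir -p pics; python3 - <<'E'
from cell import manip,cams
import cv2,numpy as np
for n in("scene","top"):
    c=cams.capture(n); cv2.imwrite(f"pics/{n}0.png",c["image"]); np.savez(f"{n}0.npz",**c)
    print(n,c["intrinsics"],c["position"],c["orientation"])
print(manip.state())
E
```

```text
pics
scene [[496.26444874   0.         322.61272021]
 [  0.         496.26444874 235.42207959]
 [  0.           0.           1.        ]] [1.25402196 0.3519922  0.7593793 ] [-1.3622169  -2.10677133  0.97691578]
top [[573.98956132   0.         312.28705912]
 [  0.         573.98956132 238.75811118]
 [  0.           0.           1.        ]] [0.42860766 0.01767379 1.20699292] [-2.19304835  2.20490995 -0.07716162]
{'clock': 0.1, 'joint_pos': array([ 1.30410686e+00,  2.64685920e-01,  1.60522524e+00, -1.72956862e-05,
        1.27371718e+00, -3.68709530e-02]), 'joint_velocities': array([ 1.27806130e-03, -2.73958242e-03, -2.97550488e-03,  8.56685600e-05,
       -1.87720203e-03, -1.06465665e-03]), 'tau': array([ 1.81592640e-05, -5.03623366e+01, -3.58070254e+01,  7.31373788e-02,
        2.35034991e-02, -6.85053737e-05]), 'tool_pos': array([0.15356906, 0.65657773, 0.2089137 ]), 'tcp_rot': array([ 0.17884514,  1.56354669, -0.18201579]), 'contact_force': array([-0.72783313,  0.47838141, -0.63071988]), 'moment': array([-0.01999309,  0.03447051, -0.0537098 ]), 'gripper_width': 0.08806748866065944}
```

View pics/scene0.png

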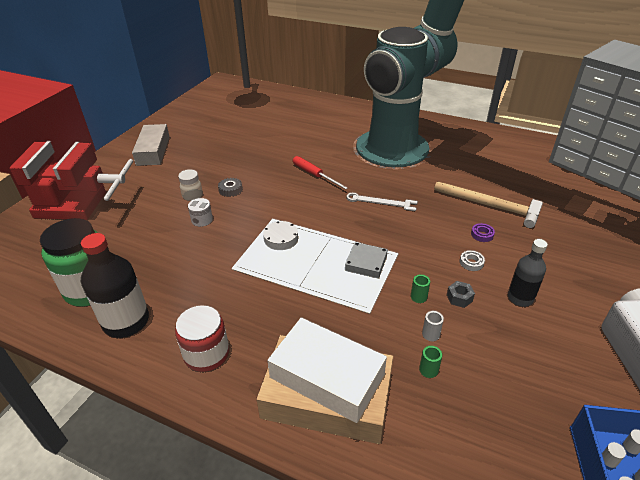

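View pics/top0.png

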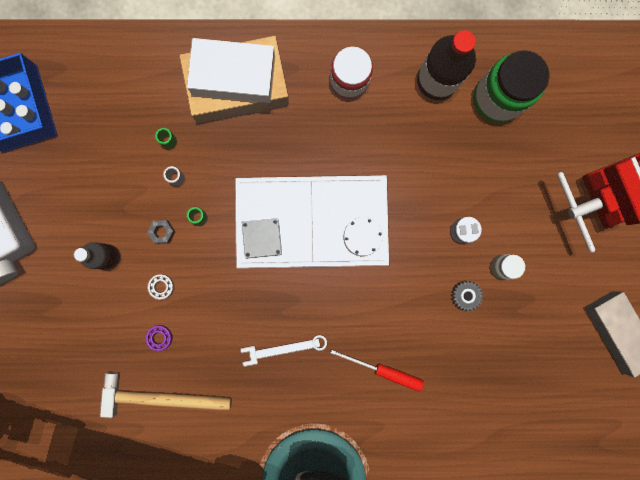

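The top view (up is +x, left is +y) shows these candidates:
- **Sleeve:** steel at (172,175). The green ones at (164,137) and (196,215) are not meant.
- **Bearing:** bright at (160,287). The purple one at (159,338) is to be left alone.
- **Nut:** (161,231).
- **Gear:** (467,295).
- **Piston:** (467,230). The jar is at (511,267).
- **Can:** (97,256).
- **Board:** carrier at (262,239) on the left, flange at (363,237) on the right.

Next I'll check these in close crops.

```bash
cat > h.py <<'E'
import numpy as np,cv2
from scipy.spatial.transform import Rotation as R
def load(n): return dict(np.load(n))
def cloud(c):
    z=c["z_map"];K=c["intrinsics"];v,u=np.mgrid[:480,:640]
    P=np.stack([(u-K[0,2])/K[0,0]*z,(v-K[1,2])/K[1,1]*z,z],-1)
    W=P@R.from_rotvec(c["orientation"]).as_matrix().T+c["position"]; W[z==0]=np.nan
    return W
def px2w(c,u,v,h):
    K=c["intrinsics"];d=R.from_rotvec(c["orientation"]).as_matrix()@np.array([(u-K[0,2])/K[0,0],(v-K[1,2])/K[1,1],1])
    t=(h-c["position"][2])/d[2]; return c["position"]+t*d
E
python3 - <<'E'
from h import *
c=load("top0.npz");im=c["image"]
a=cv2.resize(im[110:360,120:230],None,fx=2.4,fy=2.4,interpolation=cv2.INTER_CUBIC)
b=cv2.resize(im[190:330,420:550],None,fx=4,fy=4,interpolation=cv2.INTER_CUBIC)
cv2.imwrite("pics/cropA.png",a);cv2.imwrite("pics/cropB.png",b)
cv2.imwrite("pics/cropC.png",cv2.resize(im[165:280,225:400],None,fx=4.5,fy=4.5,interpolation=cv2.INTER_CUBIC))
W=cloud(c)
# segment by height: each object's top-plane centroid
for n,(u,v,h) in dict(gear=(467,295,.02),bearing=(160,287,.015),piston=(467,230,.048),sleeve=(172,175,.05),nut=(161,231,.024),jar=(511,267,.065),can=(97,256,.15),flange=(363,237,.026),carrier=(262,239,.026),g1=(196,215,.05),g2=(164,137,.05),purple=(159,338,.015)).items():
    w=W[v-30:v+30,u-30:u+30]; m=(abs(w[...,2]-h)<.006)
    p0=px2w(c,u,v,h)[:2]; m&=np.hypot(w[...,0]-p0[0],w[...,1]-p0[1])<(.06 if n in("flange","carrier") else .042)
    mm=m.astype(np.uint8); 
    pts=w[m]
    if len(pts)<8: print(n,len(pts),p0);continue
    (cc,rr)=cv2.minEnclosingCircle(pts[:,:2].astype(np.float32)); rect=cv2.minAreaRect(pts[:,:2].astype(np.float32)*1000)
    print(n,len(pts),"px",p0.round(4),"encl",np.round(cc,4),"d %.4f"%(2*rr),"z %.4f"%np.median(pts[:,2]),"rect",np.round(rect[0],1),np.round(rect[1],1),round(rect[2],1))
E
```

```text
gear 635 px [ 0.3781 -0.3175] encl [ 0.3773 -0.3191] d 0.0631 z 0.0181 rect [ 376.9 -318.7] [60.1 62. ] 0.1
bearing 329 px [0.3983 0.3164] encl [0.4002 0.3165] d 0.0532 z 0.0134 rect [400.4 316.3] [52.3 49.5] 89.4
piston 504 px [ 0.5108 -0.3124] encl [ 0.5127 -0.3159] d 0.0532 z 0.0469 rect [ 513.  -315.5] [52. 50.] 83.8
sleeve 107 px [0.6252 0.2855] encl [0.6277 0.2869] d 0.0341 z 0.0488 rect [627.6 286.4] [32.6 32.2] 1.1
nut 341 px [0.5135 0.3132] encl [0.5137 0.3158] d 0.0525 z 0.0231 rect [513.5 315.5] [50.5 46.7] 35.5
jar 448 px [ 0.4351 -0.3941] encl [ 0.4377 -0.3987] d 0.0492 z 0.0639 rect [ 438.1 -399. ] [48.4 46. ] 89.7
can 144 px [0.4591 0.3982] encl [0.4629 0.4279] d 0.0249 z 0.1489 rect [462.9 428.1] [23.3 22.1] 89.5
flange 1134 px [ 0.4989 -0.1029] encl [ 0.5014 -0.1032] d 0.0801 z 0.0250 rect [ 501.3 -102.9] [78.  78.4] 30.8
carrier 1336 px [0.4958 0.1053] encl [0.4981 0.1064] d 0.1043 z 0.0251 rect [498.8 106.9] [76.1 76.1] 5.3
g1 110 px [0.5436 0.2366] encl [0.5447 0.2391] d 0.0340 z 0.0483 rect [544.1 238.6] [32.4 32.2] 1.2
g2 108 px [0.7031 0.3024] encl [0.707  0.3042] d 0.0346 z 0.0483 rect [706.9 303.9] [31.9 31.7] 64.7
purple 334 px [0.2939 0.3175] encl [0.2945 0.3198] d 0.0524 z 0.0133 rect [294.5 319.1] [49.6 51.2] 45.7
```

View pics/cropA.png

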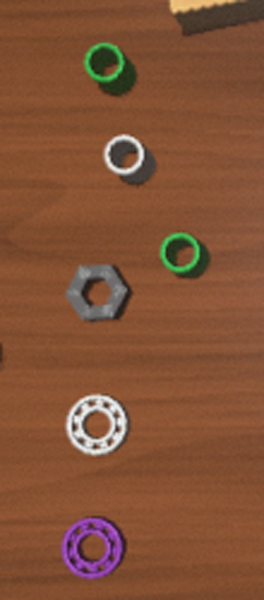

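View pics/cropB.png

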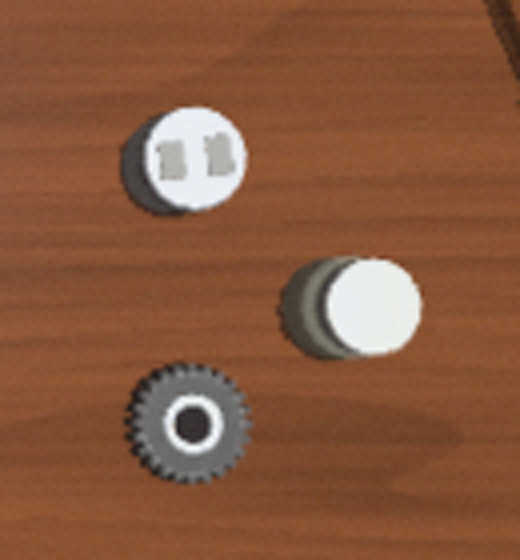

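View pics/cropC.png

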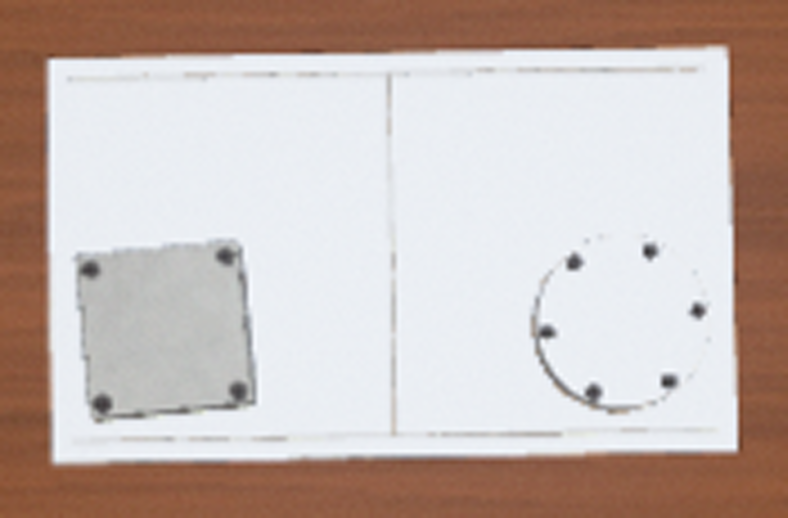

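The crops confirm the choices: the bright ring in A at (96,425) is the bearing, the white tube at (124,155) is the sleeve, and in B the piston, jar and gear are distinct. All sizes fit the given ones. Next I'll cross-check with the scene camera and get the nut angle and board yaw.

```bash
cat >> h.py <<'E'
from scipy.optimize import least_squares
def top_plane(W,p,h,rad,tol=.006,r=None):
    m=(abs(W[...,2]-h)<tol)&(np.hypot(W[...,0]-p[0],W[...,1]-p[1])<rad)
    pts=W[m]; cc,rr=cv2.minEnclosingCircle(pts[:,:2].astype(np.float32))
    hull=cv2.convexHull(pts[:,:2].astype(np.float32))[:,0]
    if r:
        cc=least_squares(lambda q:np.hypot(*(hull-q[:2]).T)-q[2],[*cc,rr],loss="soft_l1",f_scale=.001).x; rr=cc[2];cc=cc[:2]
    return np.array(cc),rr,np.median(pts[:,2]),pts,len(pts)
NOM=dict(gear=(.377,-.319,.02,.042),bearing=(.400,.3165,.015,.036),piston=(.513,-.3155,.048,.036),sleeve=(.6277,.2867,.05,.028),nut=(.5137,.3158,.024,.038),jar=(.438,-.399,.065,.036),flange=(.5013,-.103,.026,.055),carrier=(.4985,.1067,.026,.06))
E
python3 - <<'E'
from h import *
for cam in("top","scene"):
    c=load(cam+"0.npz");W=cloud(c)
    for n,(x,y,h,rad) in NOM.items():
        cc,rr,z,pts,N=top_plane(W,(x,y),h,rad,r=1)
        print(cam,n,cc.round(4),"d %.4f z %.4f n %d"%(2*rr,z,N), np.round(cv2.minAreaRect(pts[:,:2].astype(np.float32)*1000)[0],1) if n=="carrier" else "")
    # bench z
    for q in((.45,.2),(.6,-.2),(.4,-.2)):
        m=np.hypot(W[...,0]-q[0],W[...,1]-q[1])<.02; print("bench",q,np.nanmedian(W[m][:,2]).round(4))
    m=(abs(W[...,2]-.004)<.0025); m&=(abs(W[...,0]-.535)<.12)&(abs(W[...,1])<.18)&(c["image"].min(-1)>170)
    r=cv2.minAreaRect(W[m][:,:2].astype(np.float32)*1000);print("board",r)
c=load("top0.npz");W=cloud(c)
cc,rr,z,pts,N=top_plane(W,(.5137,.3158),.024,.038,r=1)
hull=cv2.convexHull(pts[:,:2].astype(np.float32))[:,0]
P=pts[:,:2]
def cost(t):
    ang=t+np.arange(3)*np.pi/3; d=np.c_[np.cos(ang),np.sin(ang)]@P.T
    return (d.max(1)-d.min(1))
ts=np.radians(np.arange(0,60,1)); w=np.array([cost(t).mean() for t in ts]); i=w.argmin(); print("nut flat-normal deg",np.degrees(ts[i]),cost(ts[i]),w.max())
a=ts[i]+np.arange(3)*np.pi/3;D=np.c_[np.cos(a),np.sin(a)];d=D@P.T;print("nut c",np.linalg.lstsq(D,(d.max(1)+d.min(1))/2,rcond=None)[0])
E
```

```text
top gear [ 0.3773 -0.319 ] d 0.0617 z 0.0181 n 635 
top bearing [0.3999 0.3164] d 0.0516 z 0.0134 n 329 
top piston [ 0.513  -0.3156] d 0.0514 z 0.0469 n 504 
top sleeve [0.6276 0.2869] d 0.0328 z 0.0488 n 107 
top nut [0.5135 0.3157] d 0.0489 z 0.0231 n 341 
top jar [ 0.4371 -0.3988] d 0.0481 z 0.0639 n 448 
top flange [ 0.5014 -0.1029] d 0.0790 z 0.0250 n 1134 
top carrier [0.5014 0.1047] d 0.0946 z 0.0251 n 1336 [498.8 106.9]
bench (0.45, 0.2) -0.0008
bench (0.6, -0.2) -0.0014
bench (0.4, -0.2) -0.001
board ((534.9010009765625, 2.6076812744140625), (189.60903930664062, 319.3343505859375), 0.7935426235198975)
scene gear [ 0.3817 -0.3207] d 0.0634 z 0.0189 n 280 
scene bearing [0.4032 0.3155] d 0.0524 z 0.0135 n 287 
scene piston [ 0.5164 -0.3173] d 0.0534 z 0.0479 n 259 
scene sleeve [0.6313 0.2866] d 0.0337 z 0.0492 n 147 
scene nut [0.5155 0.3148] d 0.0517 z 0.0235 n 334 
scene jar [ 0.4418 -0.4002] d 0.0492 z 0.0646 n 190 
scene flange [ 0.5045 -0.1035] d 0.0799 z 0.0259 n 667 
scene carrier [0.5039 0.1043] d 0.0957 z 0.0259 n 911 [501.6 105.8]
bench (0.45, 0.2) 0.0
bench (0.6, -0.2) 0.0002
bench (0.4, -0.2) 0.0
board ((538.0310668945312, 0.8953857421875), (193.18276977539062, 320.5229187011719), 1.1717863082885742)
nut flat-normal deg 0.0 [0.04564113 0.04727982 0.04732143] 0.051387917348942234
nut c [0.51352204 0.31571077]
```

The cameras disagree by about 3.5 mm in x. I'll start from the mean, use the gear, which is robot-centred once gripped, to find the bias, and correct from there.

```bash
cat > rb.py <<'E'
import numpy as np
from scipy.spatial.transform import Rotation as R
from cell import manip,inverse_kinematics,cams,order
def rv(jaw):  # jaw angle deg in world
    best=None
    for k in(0,180,-180):
        r=(R.from_euler('z',jaw-90+k,degrees=True)*R.from_euler('y',90,degrees=True)).as_rotvec(); yield r
def choose(p,jaw):
    q0=manip.state()["joint_pos"];best=None
    for r in rv(jaw):
        for z in (p[2],):
            q=inverse_kinematics(p,r)
            if q is None: continue
            c=np.abs(np.array(q)-q0).max()+ (5 if abs(q[5])>2.4 else 0)
            if best is None or c<best[0]: best=(c,r,q)
    return best
def st(tag):
    s=manip.state(); print(tag,"t %.1f"%s["clock"],s["tool_pos"].round(4),"w %.4f"%s["gripper_width"],"F",s["contact_force"].round(1))
def goto(xy,jaw,zh):
    b=choose([*xy,zh],jaw); print("q",np.round(b[2],2)); manip.move_pose([*xy,zh],b[1])
def pick(xy,jaw,z,zh=.2,opening=.088,force=25):
    manip.set_gripper(opening); goto(xy,jaw,zh)
    manip.move_linear([*xy,z+.03],rate=.25); manip.move_linear([*xy,z],rate=.06)
    manip.set_gripper(0,force=force); st("gripped")
    manip.move_linear([*xy,z+.02],rate=.08); manip.move_linear([*xy,zh],rate=.25); st("lifted")
def place(xy,jaw,z,zh=.2,opening=.07):
    goto(xy,jaw,zh)
    manip.move_linear([*xy,z+.03],rate=.25); manip.move_linear([*xy,z+.001],rate=.05); manip.move_linear([*xy,z],rate=.02); st("down")
    manip.set_gripper(opening); manip.dwell(.2)
    manip.move_linear([*xy,z+.04],rate=.1); manip.move_linear([*xy,zh],rate=.3); st("up")
E
python3 - <<'E'
from rb import *
pick((.379,-.3195),37,.003)
E
```

```text
q [-0.75 -0.07  1.99 -0.    1.22 -1.4 ]
gripped t 6.6 [ 0.379  -0.3195  0.003 ] w 0.0006 F [-0.3 -0.6  0.1]
lifted t 7.8 [ 0.3781 -0.3187  0.1983] w 0.0005 F [-0.6  0.1 -0.2]
```

The gripper shut on nothing, so I'll look.

```bash
python3 - <<'E'
from rb import *
import cv2
c=cams.capture("scene");cv2.imwrite("pics/s1.png",c["image"])
c=cams.capture("top");cv2.imwrite("pics/t1.png",c["image"])
s=manip.state();print(s["tcp_rot"],R.from_rotvec(s["tcp_rot"]).as_matrix().round(3))
E
```

```text
[ 0.72324539  1.45196218 -0.72113627] [[-0.003  0.799  0.602]
 [ 0.003  0.602 -0.799]
 [-1.    -0.001 -0.004]]
```

View pics/s1.png

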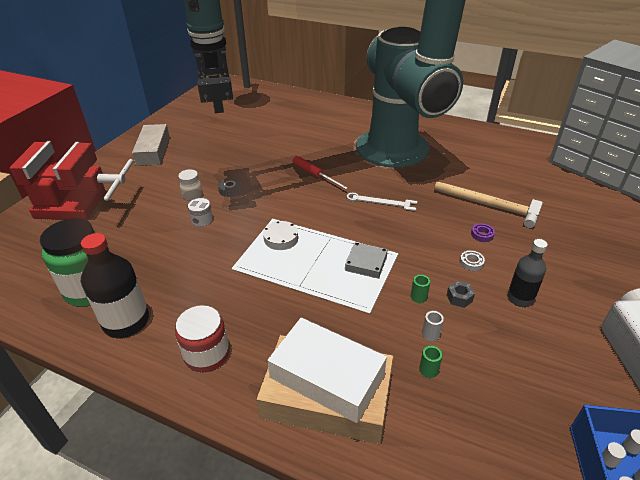

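View pics/t1.png

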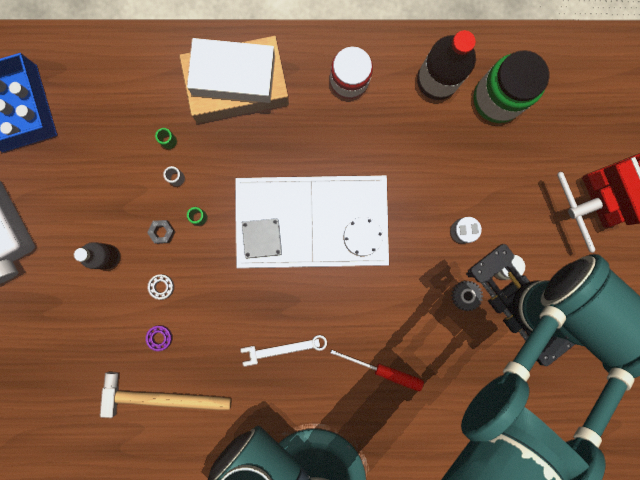

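```bash
python3 - <<'E'
from rb import *
from h import *
for n in("scene","top"):
    c=cams.capture(n);s=manip.state()
    Rm=R.from_rotvec(c["orientation"]).as_matrix();K=c["intrinsics"]
    for p in(s["tool_pos"],s["tool_pos"]+[0,0,.019],s["tool_pos"]+[0,0,.06],[.378,-.3195,.02]):
        q=K@(Rm.T@(np.array(p)-c["position"]));u,v=q[:2]/q[2]
        print(n,np.round(p,3),u.round(1),v.round(1))
    W=cloud(c); m=(W[...,2]>.17)&(np.hypot(W[...,0]-.378,W[...,1]+.319)<.12)&(W[...,2]<.5)
    if n=="scene":
        P=W[m]; 
        for a in np.arange(.17,.34,.02):
            k=P[(P[:,2]>a)&(P[:,2]<a+.02)]
            if len(k): print(a.round(2),len(k),k.min(0).round(3),k.max(0).round(3))
    if n=="scene": cv2.imwrite("pics/s2.png",cv2.resize(c["image"][40:240,130:290],None,fx=3,fy=3,interpolation=cv2.INTER_CUBIC))
    else: cv2.imwrite("pics/t2.png",cv2.resize(c["image"][230:380,420:600],None,fx=4,fy=4,interpolation=cv2.INTER_CUBIC))
E
```

```text
scene [ 0.378 -0.318  0.197] 221.1 121.8
scene [ 0.378 -0.318  0.216] 219.9 114.5
scene [ 0.378 -0.318  0.257] 217.4 98.2
scene [ 0.378 -0.32   0.02 ] 230.3 183.3
0.21 8 [ 0.381 -0.318  0.226] [ 0.396 -0.305  0.23 ]
0.23 71 [ 0.382 -0.319  0.23 ] [ 0.397 -0.301  0.25 ]
0.25 32 [ 0.386 -0.319  0.25 ] [ 0.398 -0.3    0.258]
0.27 3 [ 0.435 -0.285  0.29 ] [ 0.458 -0.253  0.29 ]
0.29 350 [ 0.294 -0.396  0.29 ] [ 0.469 -0.24   0.31 ]
0.31 464 [ 0.296 -0.393  0.31 ] [ 0.473 -0.236  0.33 ]
0.33 557 [ 0.286 -0.4    0.33 ] [ 0.474 -0.235  0.35 ]
top [ 0.378 -0.319  0.198] 496.1 299.2
top [ 0.378 -0.319  0.217] 499.8 299.7
top [ 0.378 -0.319  0.258] 508.2 300.9
top [ 0.378 -0.32   0.02 ] 468.0 295.0
```

View pics/s2.png

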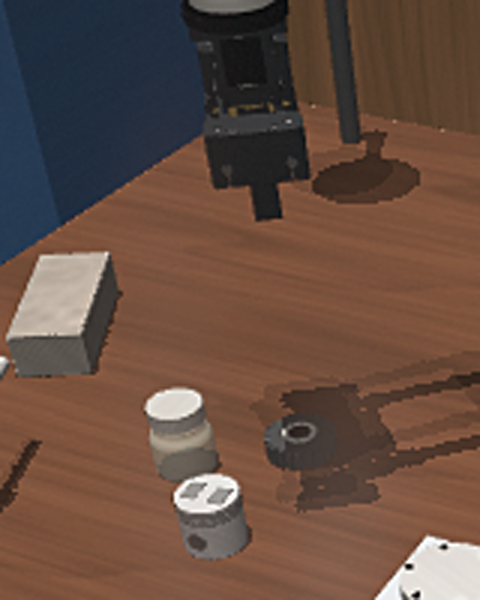

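View pics/t2.png

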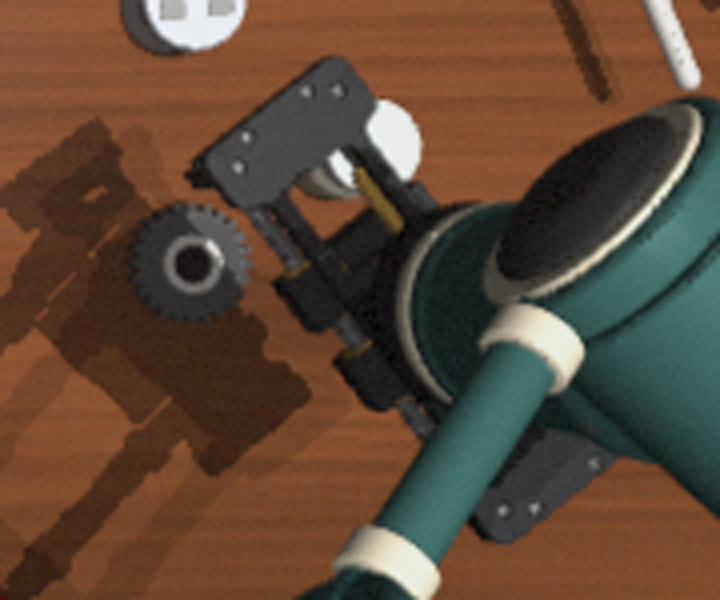

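The shut fingertips end at scene (219,113). The reported TCP projects to (221,122), and the depth puts the tips and the body about 28 mm higher than reported. So the fingers closed above the gear without touching it. I'll measure this height offset by touching the bare bench gently with shut fingers.

```bash
python3 - <<'E'
from rb import *
xy=(.40,-.22)
manip.move_linear([*xy,.06],rate=.3); manip.move_linear([*xy,.008],rate=.1);manip.dwell(.2)
f0=manip.state()["contact_force"];st("0")
z=.008
while z>-.04:
    z-=.002; manip.move_linear([*xy,z],rate=.04)
    s=manip.state(); d=s["contact_force"]-f0
    if abs(d[2])>4: print("touch",z,s["tool_pos"].round(4),d.round(1));break
st("end")
manip.move_linear([*xy,.06],rate=.2)
E
```

```text
0 t 9.6 [ 0.4007 -0.2205  0.0088] w 0.0002 F [ 0.1  0.6 -0.2]
touch -0.030000000000000013 [ 0.4    -0.22   -0.0283] [-6.7  3.  19.7]
end t 14.4 [ 0.4    -0.22   -0.0283] w 0.0005 F [-6.5  3.6 19.5]
```

The fingertips met the bench at a reported z of about −0.028, so the true tip height is the reported z + 28 mm. That agrees with the depth data. I'll build it into the helpers and pick the gear again.

```bash
cat > e.py <<'E'
s=open("rb.py").read()
s=s.replace("def pick(","DZ=.028  # true tip z = reported z + DZ (touch test)\ndef pick(").replace("    manip.set_gripper(opening); goto(xy,jaw,zh)","    z=z-DZ; manip.set_gripper(opening); goto(xy,jaw,zh)").replace("opening=.07):\n    goto","opening=.07):\n    z=z-DZ; goto")
open("rb.py","w").write(s)
E
python3 e.py; python3 - <<'E'
from rb import *
pick((.379,-.3195),37,.003,zh=.13)
E
```

```text
q [-0.75 -0.01  2.07 -0.    1.09 -1.4 ]
gripped t 18.7 [ 0.3791 -0.3197 -0.0247] w 0.0613 F [-0.7 -1.   1.4]
lifted t 19.8 [ 0.3782 -0.3187  0.1287] w 0.0612 F [-0.6 -0.  -2.7]
```

```bash
python3 - <<'E'
from rb import *
from h import *
place((.503,-.1032),0,.0295,zh=.12)
manip.move_linear([.42,-.30,.15],rate=.4)
c=cams.capture("top");np.savez("top3.npz",**c);cv2.imwrite("pics/t3.png",c["image"])
c2=cams.capture("scene");np.savez("scene3.npz",**c2);cv2.imwrite("pics/s3.png",c2["image"])
for n,k in(("top",c),("scene",c2)):
    W=cloud(k);print(n,"gear",[np.round(a,4) for a in top_plane(W,(.503,-.103),.045,.05,r=1)[:3]],"flange0",top_plane(cloud(load(n+"0.npz")),(.503,-.103),.026,.055,r=1)[0].round(4))
E
```

```text
q [-0.25  0.03  2.04 -0.    1.07 -0.25]
down t 22.3 [ 0.5031 -0.1032  0.0016] w 0.0614 F [ 0.5  0.  -2.6]
up t 23.8 [ 0.5037 -0.1034  0.1209] w 0.0701 F [-0.8  0.7  0.2]
top gear [array([ 0.5018, -0.103 ]), np.float64(0.0307), np.float64(0.0441)] flange0 [ 0.5014 -0.1029]
scene gear [array([ 0.5046, -0.1043]), np.float64(0.0319), np.float64(0.045)] flange0 [ 0.5045 -0.1035]
```

View pics/t3.png

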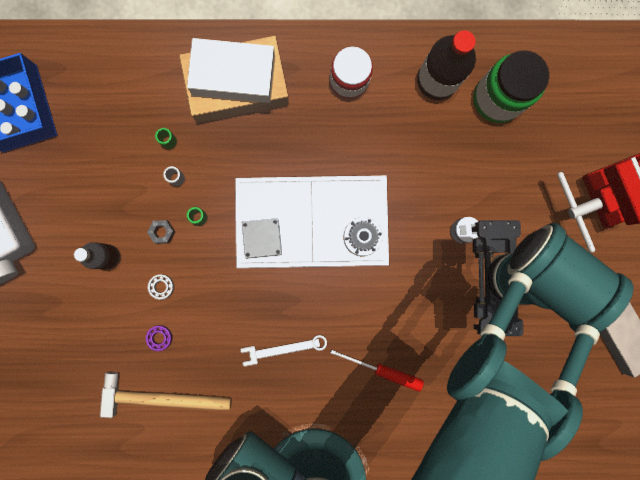

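View pics/s3.png

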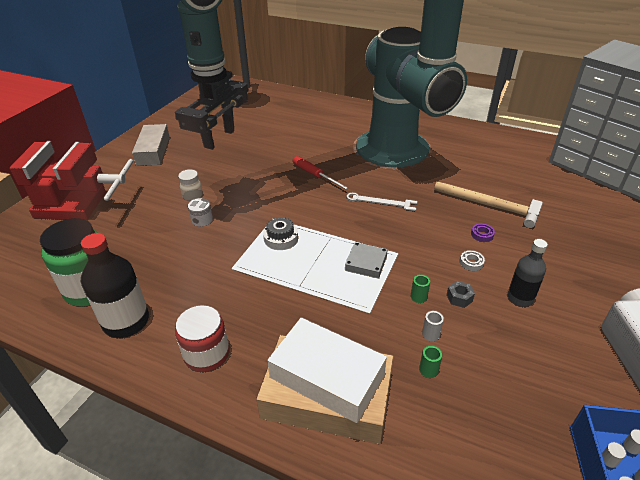

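The gear sits flat, with its top where it should be and its centre within 0.5 mm of the flange's in both axes of the top view. At t=22 s it is at top (363,237). The camera bias is top + about 1.3 mm in x. Next is the bearing.

```bash
python3 - <<'E'
from rb import *
from h import *
pick((.4012,.3161),0,.003,zh=.13,opening=.075)
place((.503,-.1032),0,.0495,zh=.13,opening=.066)
manip.move_linear([.44,-.27,.15],rate=.4)
c=cams.capture("top");np.savez("top4.npz",**c);cv2.imwrite("pics/t4.png",cv2.resize(c["image"][165:310,225:500],None,fx=2.9,fy=2.9,interpolation=cv2.INTER_CUBIC))
c2=cams.capture("scene");cv2.imwrite("pics/s4.png",cv2.resize(c2["image"][160:310,200:440],None,fx=3,fy=3,interpolation=cv2.INTER_CUBIC))
for n,k in(("top",c),("scene",c2)):
    W=cloud(k);print(n,"bearing",[np.round(a,4) for a in top_plane(W,(.503,-.103),.060,.04,r=1)[:3]],"gear (side cloud)",top_plane(W,(.503,-.103),.045,.05,r=1)[0].round(4))
E
```

```text
q [ 0.62  0.02  2.04 -0.    1.09  0.62]
gripped t 28.9 [ 0.4014  0.3163 -0.0247] w 0.0512 F [0.6 0.6 1.1]
lifted t 30.0 [0.4003 0.3155 0.1287] w 0.0511 F [ 0.3  0.  -1.6]
q [-0.25  0.02  2.03 -0.    1.09 -0.25]
down t 33.0 [ 0.5031 -0.1032  0.0216] w 0.0508 F [ 0.1 -0.1 -1.6]
up t 34.6 [ 0.5038 -0.1034  0.131 ] w 0.0661 F [-0.7 -0.1 -1.4]
top bearing [array([ 0.5015, -0.1025]), np.float64(0.0254), np.float64(0.0587)] gear (side cloud) [ 0.5017 -0.103 ]
scene bearing [array([ 0.5052, -0.1033]), np.float64(0.0262), np.float64(0.0596)] gear (side cloud) [ 0.5065 -0.1029]
```

View pics/t4.png

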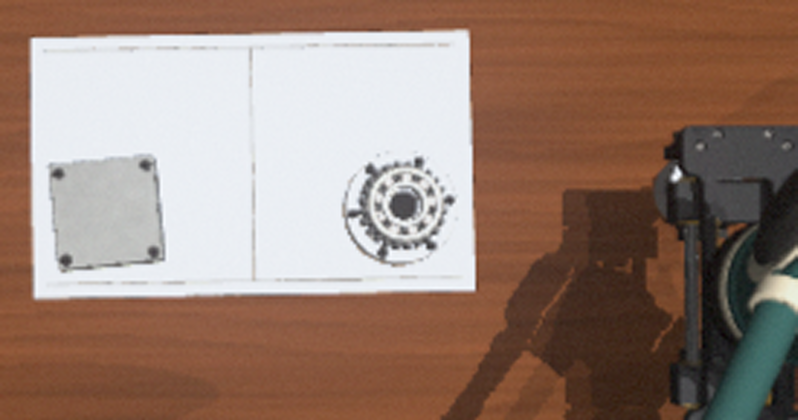

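View pics/s4.png

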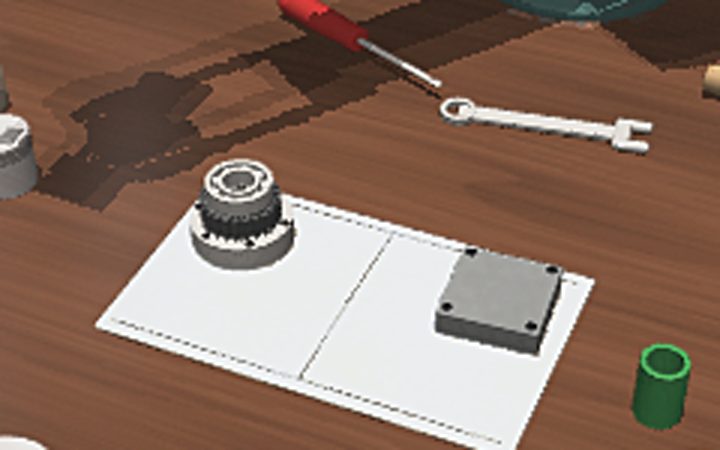

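The bearing is centred on the gear within about 0.5 mm and flat. The piston is next.

```bash
python3 - <<'E'
from rb import *
from h import *
pick((.5143,-.3158),0,.016,zh=.13,opening=.075)
place((.5001,.1066),0,.0425,zh=.14,opening=.07)
manip.move_linear([.44,.27,.15],rate=.4)
c=cams.capture("top");np.savez("top5.npz",**c);cv2.imwrite("pics/t5.png",c["image"])
W=cloud(c);print("piston",[np.round(a,4) for a in top_plane(W,(.499,.107),.073,.04,r=1)[:3]],"carrier0 [.4988,.1069]")
W=cloud(cams.capture("scene"));print("piston scene",[np.round(a,4) for a in top_plane(W,(.501,.106),.074,.04,r=1)[:3]],"carrier0 [.5016,.1058]")
E
```

```text
q [-0.59  0.19  1.84 -0.    1.11 -0.59]
gripped t 37.8 [ 0.5146 -0.316  -0.0117] w 0.0514 F [-0.1 -0.6  1.4]
lifted t 38.8 [ 0.5135 -0.3153  0.1288] w 0.0515 F [-1.3  0.8 -2.4]
q [ 0.16  0.01  2.03 -0.    1.11  0.16]
down t 41.9 [0.5002 0.1066 0.0146] w 0.0515 F [ 0.5  0.5 -1.3]
up t 43.5 [0.5007 0.1067 0.1408] w 0.0702 F [-0.1  1.1  0.5]
piston [array([0.4987, 0.1063]), np.float64(0.0256), np.float64(0.0732)] carrier0 [.4988,.1069]
piston scene [array([0.5023, 0.1053]), np.float64(0.0262), np.float64(0.0738)] carrier0 [.5016,.1058]
```

View pics/t5.png

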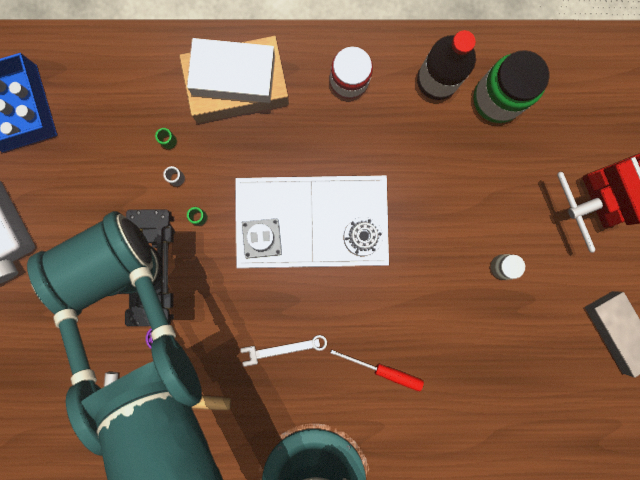

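The piston is centred within about 0.7 mm at top (261,237). Next is the steel sleeve at top (172,175).

```bash
python3 - <<'E'
from rb import *
from h import *
pick((.6289,.2866),0,.015,zh=.13,opening=.058)
place((.5013,.0017),0,.0195,zh=.13,opening=.05)
manip.move_linear([.42,.33,.18],rate=.4)
c=cams.capture("top");np.savez("top6.npz",**c);cv2.imwrite("pics/t6.png",c["image"])
W=cloud(c);print("sleeve",[np.round(a,4) for a in top_plane(W,(.5,.002),.053,.028,r=1)[:3]],"target top .5001,.0020")
W=cloud(cams.capture("scene"));print("sleeve scene",[np.round(a,4) for a in top_plane(W,(.503,.001),.054,.028,r=1)[:3]],"target .5031,.0011")
c0=load("top0.npz");W=cloud(c0)
P=top_plane(W,(.5137,.3158),.024,.038,r=1)[3][:,:2]
import itertools
for a in range(-8,9,2):
    an=np.radians(a)+np.arange(3)*np.pi/3;d=np.c_[np.cos(an),np.sin(an)]@P.T;print(a,(d.max(1)-d.min(1)).round(4),end=" ")
E
```

```text
q [ 0.39  0.35  1.65 -0.    1.15  0.39]
gripped t 47.1 [ 0.6292  0.2867 -0.0126] w 0.0334 F [0.3 0.3 1.6]
lifted t 48.2 [0.6281 0.2862 0.1289] w 0.0331 F [-0.4 -0.5 -1.3]
q [-0.05  0.    2.05 -0.    1.09 -0.05]
down t 50.9 [ 0.5014  0.0017 -0.0084] w 0.0329 F [ 1.3  0.2 -1.7]
up t 52.6 [0.5017 0.0017 0.1306] w 0.0498 F [-0.8  0.2 -0.4]
sleeve [array([0.5   , 0.0025]), np.float64(0.0163), np.float64(0.0527)] target top .5001,.0020
sleeve scene [array([0.5039, 0.0016]), np.float64(0.0171), np.float64(0.0528)] target .5031,.0011
-8 [0.0482 0.0483 0.0499] -6 [0.0475 0.0479 0.0494] -4 [0.0468 0.0474 0.0487] -2 [0.0461 0.0471 0.048 ] 0 [0.0456 0.0473 0.0473] 2 [0.0459 0.0477 0.0471] 4 [0.0464 0.048  0.0468] 6 [0.0468 0.0483 0.0467] 8 [0.0471 0.0486 0.0471]
```

View pics/t6.png

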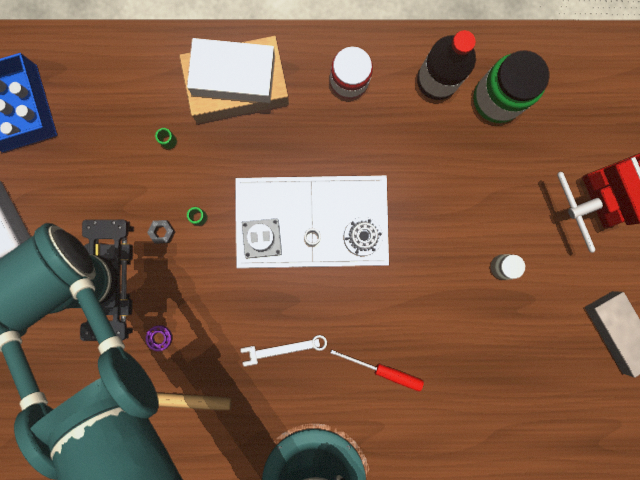

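The sleeve is upright at top (312,238), within about 0.7 mm of midway. Next is the nut, gripped across the flats at 60° so that the fingers clear the sleeve and the body clears the piston.

```bash
python3 - <<'E'
from rb import *
from h import *
pick((.5148,.3154),60,.004,zh=.13,opening=.07)
place((.5590,.0024),60.7,.0085,zh=.13,opening=.06)
manip.move_linear([.46,.26,.18],rate=.4)
c=cams.capture("top");np.savez("top7.npz",**c);cv2.imwrite("pics/t7.png",cv2.resize(c["image"][165:280,225:400],None,fx=4.5,fy=4.5,interpolation=cv2.INTER_CUBIC))
cv2.imwrite("pics/t7f.png",c["image"])
c2=cams.capture("scene");np.savez("scene7.npz",**c2);cv2.imwrite("pics/s7.png",c2["image"])
for n,k in(("top",c),("scene",c2)):
    W=cloud(k)
    for m,x,y,h,r in(("bearing",.5025,-.103,.06,.04),("piston",.5,.106,.073,.04),("sleeve",.5015,.002,.053,.028),("nut",.559,.0025,.0275,.038),("jar",.438,-.399,.065,.036)):
        cc,rr,z,pts,N=top_plane(W,(x,y),h,r,r=1);print(n,m,cc.round(4),"z %.4f"%z,"xmin/max",pts[:,0].min().round(4),pts[:,0].max().round(4))
st("end")
E
```

```text
q [ 0.51  0.19  1.84 -0.    1.11 -0.54]
gripped t 57.1 [ 0.515   0.3155 -0.0237] w 0.0463 F [-0.6  0.4  1.3]
lifted t 58.1 [0.5138 0.3149 0.1286] w 0.0464 F [-0.4 -0.3 -3.4]
q [-0.04  0.11  1.94 -0.    1.09 -1.1 ]
down t 61.0 [ 0.559   0.0024 -0.0195] w 0.0465 F [ 0.7 -0.2 -1.8]
up t 62.6 [0.5592 0.0024 0.1305] w 0.0599 F [-0.8 -0.9  0. ]
top bearing [ 0.5017 -0.1026] z 0.0591 xmin/max 0.4767 0.5275
top piston [0.4986 0.1062] z 0.0731 xmin/max 0.4733 0.5234
top sleeve [0.5001 0.0023] z 0.0526 xmin/max 0.4836 0.5162
top nut [0.5577 0.0039] z 0.0269 xmin/max 0.5341 0.5809
top jar [ 0.4373 -0.3983] z 0.0637 xmin/max 0.4151 0.4612
scene bearing [ 0.5055 -0.1029] z 0.0596 xmin/max 0.4793 0.5321
scene piston [0.502  0.1057] z 0.0738 xmin/max 0.473 0.5292
scene sleeve [0.5038 0.0012] z 0.0526 xmin/max 0.4857 0.5209
scene nut [0.561 0.002] z 0.0276 xmin/max 0.5354 0.5853
scene jar [ 0.4421 -0.3992] z 0.0644 xmin/max 0.418 0.4661
end t 63.6 [0.4599 0.2581 0.1785] w 0.0600 F [0.3 0.3 0.2]
```

View pics/t7.png

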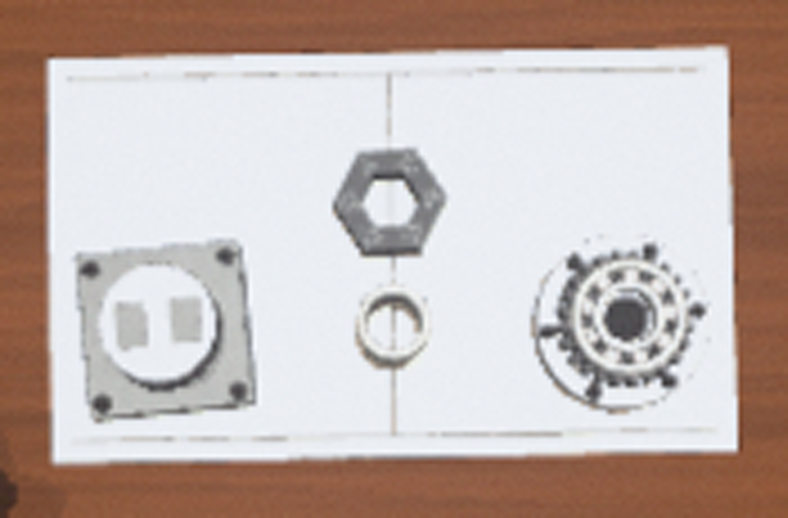

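View pics/s7.png

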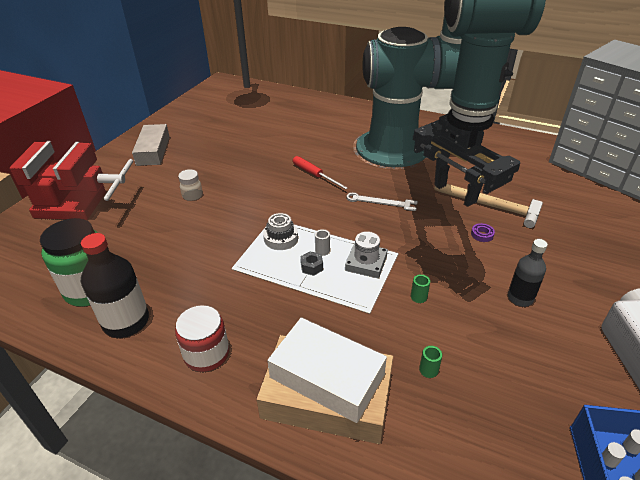

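Everything is in place. In the top crop the nut is at (389,202) on the centre line, behind the sleeve at (392,325). Both stacks are centred. Jar and can are unmoved in the scene view, at (190,185) and (526,275). I'll hand in.

```bash
python3 - <<'E'
from rb import *
manip.dwell(.3); st("end"); print(order.close_job())
E
```

```text
end t 63.9 [0.4604 0.2591 0.1798] w 0.0597 F [-0.4  0.8  1. ]
the job is handed in; nothing more can be done
None
```

The layout is finished and handed in at 63.9 s. I placed the parts in the order asked: gear, bearing, piston, sleeve, nut. The gripper is open and well clear of everything.

**Final camera checks:**

| Part | Result |
|---|---|
| Gear on flange | Centred to about 0.5 mm (0.8 mm by the scene camera) |
| Bearing on gear | Centred to about 0.5 mm by the top camera; the scene camera read up to 0.9 mm |
| Piston on carrier | Centred to about 0.7 mm, crown up |
| Sleeve | Upright, within about 0.8 mm of midway |
| Nut | Flat, 17 to 18 mm behind the sleeve |

- **Nut sideways position:** the top camera puts it about 1.2 mm off the centre line, and the scene camera about 0.2 mm.
- **Bystanders and look-alikes:** the jar measured within 1 mm of its start. The can, both green sleeves and the purple bearing look unmoved in the pictures.

**What failed or disagreed:**
- **First gear grasp:** it closed on nothing, because the true fingertips sit about 28 mm higher than the reported TCP. I measured this with a gentle touch on the bare bench (about 20 N), corrected for it, and every grasp after that held.
- **Camera disagreement:** the two cameras differ by about 3.5 mm in x. I settled it using the gear as gripped and placed by the robot.

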